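Tighten the beer-line union by hand, then with the spanner

ROBOT

A 6-joint arm with a two-finger parallel gripper is mounted at the origin on the work surface. World frame = base frame: x ahead of the robot, y to its left, z up, the work surface at z = 0. Lengths are in m, angles in rad, forces in N, time in s.
With the tool pointing down it reaches from about 0.375 to 0.9 m from the base axis. Payload 3.1 kg.
Tool frame: the origin (TCP) lies midway between the tips of the shut fingers; the grasp point (between the pads) lies 19 mm behind it; z points along the fingers, y is the line along which they close (so a half turn about z gives the same grasp; the last joint's range is limited). The gripper opens to 87 mm and grips with 3 to 60 N. Pads are 19 mm wide; open, the fingers measure 117 mm over their backs; the gripper's body (75 mm by 190 mm) begins 51 mm behind the grasp point.
Start: joints at [-1.466, 0.527, 1.433, -0, 1.181, -0.178], TCP at [0.175, -0.6, 0.223] pointing down, gripper open.
Joint ranges: [-3.08, 3.08], [-0.75, 2.2], [0.22, 2.44], [-1.43, 4.57], [0, 2.65], [-2.85, 2.85]. Speed limits (rad/s): [2.79, 2.79, 3.14, 3.14, 3.14, 3.14].

INTERFACE

Orientations are given as a unit quaternion [x, y, z, w].
In Python, from rig import status, imaging, order gives the robot as it stands.
- The arm moves only by the tool arm_command, never from a script. Its argument "deltas" is one flat list of numbers, 5 for each row, row after row: the opening, from -1 (shut) to 1 (fully open), so that 0 is half open, then the shift along the tool's x, y, z in m, then the turn about the tool's z in rad. In form: [gripper, tx, ty, tz, roll, gripper, tx, ty, tz, roll, ...]. A call has 1 to 12 rows; each row shifts and turns the commanded pose from where the row before left it, along the tool's axes as they then stand; what a row does not reach is not made up. A row lasts 1/8 s, in which the tool goes at most 62.5 mm and 10.7 degrees, less where a joint would pass 70% of its speed; a pose out of reach is approached as far as the arm can. A call with a gripper value outside its range is refused whole. The fingers move at their own pace and stop on an object; "newtons" is the grip in N (left out, the last holds). Time passes only in rows, so rows that do not move let the fingers close. It gives the time, the measured TCP pose, the force, the opening and the grip force at its end, in the units of the state.
- status.get_obs(): the state, without advancing time (a new reading comes with each control period).
- imaging.camera(name): name is "side" or "top"; returns (picture, depth): 400x640x3 uint8, red, green, blue; 400x640 float32, m along the optical axis (not along the pixel's ray), 0 where there is no reading.
- imaging.camera_params(name): a dict with "intrinsics" (3x3 intrinsics, pixels), "camera_from_world" (4x4, takes a point from world to camera coordinates). Camera axes: x right, y up, looking along -z (the intrinsics and any distortion apply to the point x, -y, -z); pixel columns grow to the right and rows downward; lengths in m; the calibration is good to about 2 mm. A picture is of the moment at which its call begins. camera_params takes no time and is no camera call.
- order.hand_in(): hands the job in; it is judged then, once.
The state is a dict: "time": time; "q": joint angles; "joint_velocities": joint speeds; "joint_torque": joint torques, N m; "position": TCP position; "tool_rot": TCP orientation; "ft_force": force on the tool from outside, world axes, zero at the start; "moment": the same for the moment, N m; "grip_width": finger opening in m; "grip_force": force on a finger pad.
Only numpy, scipy, OpenCV 4.12 (cv2) and the standard library are available. Lean on these libraries where they do the work, as an engineer would, in place of code of your own. Each camera call takes 0.05 s, during which the arm holds its last target. There are 200 camera calls.

TASK

Tighten the loose brass union nut on the beer line: turn it clockwise by hand until its yellow-tipped wing points into the orange band, then fit the open-ended spanner on the hexagon and tighten it with that the rest of the way, until the yellow-tipped wing is up against the steel stop pin. Past the orange band, turn it with the spanner only. Finally lay the spanner back down gently, flat on the black rubber mat, and leave the dominoes, sugar bowl, mug and clay cup where they stand.

Things in the scene. Friction and masses are not known exactly. Their poses are not given: they have to be found in the camera images.
- foot: fixed round stainless foot of the beer-line union, 170 mm across, 35 mm high; origin at the centre of its underside, z up. A capped pipe (up to 34 mm thick, centre 17 mm high) leaves its side along its -x to 112 mm from the centre. In the middle a steel hose tail, 25 mm thick, rises through the nut to 99 mm height
- band (a point): middle of the orange band painted on the foot's top, 76 mm from the centre, at 35 mm height; the yellow-tipped wing points within the band at joint values 1.5 to 1.9
- stop_pin (a point): top of the steel stop pin, 10 mm thick, 55 mm from the foot's centre, at 56 mm height; the yellow-tipped wing comes up against it at joint value 2.6
- union (a joint): turn of the union nut, rad, growing clockwise seen from above; at 0 the yellow-tipped wing points along the foot's +x, 1.5 to 1.9 is inside the orange band, 2.6 is the end stop at the pin. It stays where it is left; it turns stiffly (about 0.3 N m)
- nut: brass union nut, captive on the foot's vertical axis; origin on that axis at table height, x along the yellow-tipped wing, z up. A wing along +x (yellow tip) and another along -x, bars 10 mm thick reaching 66 mm from the axis, from 42 to 58 mm height, on a collar of radius 26 mm. They turn with the nut, above the foot
- hex (a point): centre of the nut's hexagon (on top of the wings), on the nut's axis at 70 mm height; axes as the nut's. 40 mm across flats, from 58 to 82 mm height; flats face along +x, -x and every 60 degrees between, so a spanner fits with its length at 30, 90, 150... degrees to x
- wing_tip (a point): outer end of the yellow-tipped wing, 66 mm from the axis, at 50 mm height
- spanner: loose flat open-ended spanner, 10 mm thick, 250 g, aluminium jaw, red handle; origin on its underside in the handle near the centre of mass, x towards the jaw, z up. Handle 20 mm wide, x = -104 to +38 mm; cross piece 67 mm wide, x = 38 to 58 mm; two prongs 12 mm wide, 43 mm apart, x = 58 to 102 mm, then outward flared tips to 115 mm (about 76 mm across)
- jaw (a point): centre of the spanner's jaw, 80 mm from its origin along x, in mid thickness; it lies on the nut's axis when the spanner is fitted
- handle_end (a point): free end of the spanner's handle, 104 mm from its origin, in mid thickness
- mat: fixed black rubber mat, 280 mm along its x, 120 mm along its y, 4 mm thick; origin at the centre of its underside
- domino_stand: bystander: wooden stand, 170 mm along its x, 56 mm deep, with five black dominoes standing in it, 62 mm high in all; origin at the centre of its underside
- sugar_bowl: bystander: ridged glass sugar bowl with steel lid, 96 mm wide, 82 mm high; origin at the centre of its underside
- mug: bystander: blue enamel mug with a chipped rim, 80 mm wide and 80 mm high, its handle along +y to 68 mm; origin at the centre of its underside
- clay_cup: bystander: clay shot cup, 48 mm wide, 55 mm high; origin at the centre of its underside
Mind the look-alikes: they are no part of the job. What is meant by the spanner is not blue or pink, and is the larger of those in its own colour.

How it is judged:
By the outcome, as a careful person would: the job done as asked, in the order asked, and still so for the second after the job is handed in, with the robot touching nothing.
It also fails if it takes over 67 s, if anything falls off the work surface, if the arm or the gripper's body presses on something with over 40 N, if the wrist force passes 120 N, or if a joint passes its speed limit or range.

## Working session

There is one attempt and no reset: what is moved stays moved. The work goes in short steps, Python scripts to look and compute and a tool call to move; the robot and the scene stay as the last step left them, time stands still between calls to the robot, and variables do not carry over. Pictures are saved under pics/ and viewed, at most 10 in all, crops included, and the job is handed in when it is done.

Besides the shell and the picture viewer there is one more tool, called after "Request:" by a JSON object that holds its "fn" and its "kwargs". arm_command: Moves the arm, as the interface text tells. Its arguments: {"type":"object","properties":{"deltas":{"type":"array"},"newtons":{"type":"number"}},"required":["deltas"]}

```bash
mkdir -p pics; ls
python3 - <<'E'
from rig import status, imaging
import cv2,numpy as np
for n in("top","side"):
    p,d=imaging.camera(n); np.savez(f"{n}0.npz",p=p,d=d)
    cv2.imwrite(f"pics/{n}0.png",p[...,::-1])
    c=imaging.camera_params(n); print(n,c)
print(status.get_obs())
E
```

```text
pics
top {'intrinsics': array([[367.96416526,   0.        , 317.94396081],
       [  0.        , 367.96416526, 197.84601017],
       [  0.        ,   0.        ,   1.        ]]), 'camera_from_world': array([[-4.22454032e-03, -9.99989810e-01, -1.59147228e-03,
        -1.21147298e-01],
       [ 9.90746540e-01, -4.40138263e-03,  1.35653685e-01,
        -5.25147633e-01],
       [-1.35659307e-01, -1.00367120e-03,  9.90755038e-01,
        -1.07917621e+00],
       [ 0.00000000e+00,  0.00000000e+00,  0.00000000e+00,
         1.00000000e+00]])}
side {'intrinsics': array([[363.63669995,   0.        , 314.75146999],
       [  0.        , 363.63669995, 199.68569669],
       [  0.        ,   0.        ,   1.        ]]), 'camera_from_world': array([[-0.95377722, -0.30020625,  0.01360962,  0.43323342],
       [ 0.16977189, -0.50090303,  0.84868938, -0.22254077],
       [-0.24796476,  0.81177113,  0.52871648, -0.9446597 ],
       [ 0.        ,  0.        ,  0.        ,  1.        ]])}
{'time': 0.1, 'q': array([-1.46548434e+00,  5.28361017e-01,  1.43375050e+00, -2.58182499e-05,
        1.18139659e+00, -1.78501246e-01]), 'joint_velocities': array([ 1.46409388e-03, -3.43516753e-03, -2.40673346e-03,  6.87405641e-05,
       -9.45227327e-04, -1.75811958e-04]), 'joint_torque': array([-3.59309870e-04, -4.40984023e+01, -1.77150840e+01,  6.35220716e-02,
        5.33714436e-02, -4.57794204e-05]), 'position': array([ 0.17496289, -0.59933784,  0.2216845 ]), 'tool_rot': array([ 9.89946992e-01,  1.41435621e-01,  2.31099138e-05, -9.57525044e-04]), 'ft_force': array([-0.00972973,  0.40564153, -0.11121736]), 'moment': array([-0.01963419, -0.01014943,  0.03954843]), 'grip_force': 0.0, 'grip_width': 0.08699336258097765}
```

View pics/top0.png

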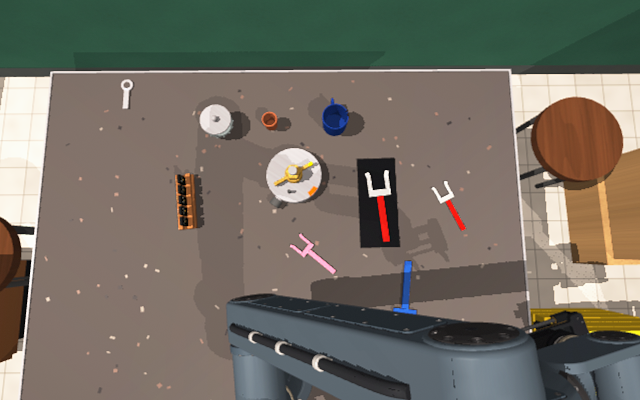

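View pics/side0.png

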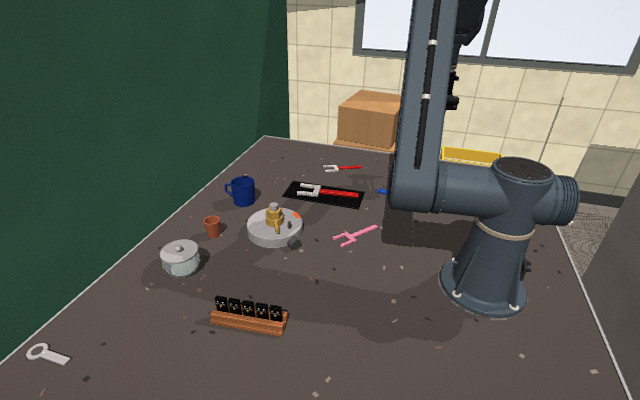

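The candidates are the red spanner on the mat at top (378,205), a smaller red one at (450,205), a pink one at (313,253), a blue one at (406,285) and a grey ring tool at (126,93). The description picks the larger red one, on the mat. The nut is at (293,173), with the foot around it and the orange band at (312,190).

```bash
cat > h.py <<'E'
import numpy as np,cv2
from rig import imaging,status
def ray(n,uv):
    c=imaging.camera_params(n);K=c["intrinsics"];T=c["camera_from_world"];R=T[:3,:3]
    o=-R.T@T[:3,3];d=np.array([(uv[0]-K[0,2])/K[0,0],-(uv[1]-K[1,2])/K[1,1],-1.]);return o,R.T@d
def plane(n,uv,z):
    o,d=ray(n,uv);return (o+d*(z-o[2])/d[2])
def proj(n,P):
    c=imaging.camera_params(n);K=c["intrinsics"];T=c["camera_from_world"]
    p=T[:3,:3]@np.asarray(P,float)+T[:3,3];return K[0,0]*p[0]/-p[2]+K[0,2],K[1,1]*-p[1]/-p[2]+K[1,2]
def cloud(n,d):
    c=imaging.camera_params(n);K=c["intrinsics"];T=c["camera_from_world"]
    v,u=np.indices(d.shape);P=np.stack([(u-K[0,2])/K[0,0]*d,-(v-K[1,2])/K[1,1]*d,-d],-1)
    return (P-T[:3,3])@T[:3,:3]
def mask(p,lo,hi):
    return cv2.inRange(cv2.cvtColor(p,cv2.COLOR_RGB2HSV),lo,hi)
E
python3 - <<'E'
from h import *
z=np.load("top0.npz");p,d=z["p"],z["d"]
cv2.imwrite("pics/crop1.png",cv2.resize(p[140:255,255:415,::-1],None,fx=5,fy=5,interpolation=cv2.INTER_CUBIC))
C=cloud("top",d)
def roi(m,u0,u1,v0,v1):
    o=np.zeros_like(m);o[v0:v1,u0:u1]=m[v0:v1,u0:u1];return o>0
red=roi(mask(p,(0,150,90),(6,255,255))|mask(p,(174,150,90),(180,255,255)),360,400,150,250)
P=C[red];print("handle n",red.sum(),"z",np.median(P[:,2]),"mean",P.mean(0))
v,u=np.nonzero(red);Q=np.array([plane("top",(a+0.,b+0.),.014) for a,b in zip(u,v)])[:,:2].astype(np.float32)
print("handle rect",cv2.minAreaRect(Q))
wh=roi(mask(p,(0,0,150),(180,60,255)),360,400,150,215);v,u=np.nonzero(wh);Q2=np.array([plane("top",(a,b),.014) for a,b in zip(u,v)])[:,:2].astype(np.float32)
print("jaw rect",cv2.minAreaRect(Q2))
c=cv2.PCACompute(np.vstack([Q]),mean=None);print(c)
# foot by height
ft=(abs(C[...,2]-.035)<.006);ft=roi(ft.astype(np.uint8),250,340,130,220);F=C[ft][:,:2].astype(np.float32)
print("foot circ",cv2.minEnclosingCircle(F),ft.sum())
og=roi(mask(p,(6,200,180),(17,255,255)),290,335,170,210);v,u=np.nonzero(og);print("band",len(u),plane("top",(u.mean(),v.mean()),.035))
ye=roi(mask(p,(18,120,100),(35,255,255)),265,325,150,200);v,u=np.nonzero(ye);print("yellow px",u.min(),u.max(),v.min(),v.max())
hz=roi((C[...,2]>.09).astype(np.uint8),265,325,145,200);print("tail",C[hz].mean(0),hz.sum())
for n,b in dict(bowl=(195,240,100,145),cup=(260,282,108,132),mug=(318,352,95,138),dom=(170,200,165,235)).items():
    o=roi((C[...,2]>.02).astype(np.uint8),*b);print(n,C[o].min(0),C[o].max(0))
bk=roi(mask(p,(0,0,0),(180,255,40)),350,405,150,255);v,u=np.nonzero(bk);print("mat",cv2.minAreaRect(np.array([plane("top",(a,b),.004) for a,b in zip(u,v)])[:,:2].astype(np.float32)))
E
```

```text
handle n 344 z 0.012201507926446416 mean [ 0.46261569 -0.32226552  0.01465149]
handle rect ((0.4631860852241516, -0.32221969962120056), (0.1407545804977417, 0.022677388042211533), 6.445999622344971)
jaw rect ((0.5725626349449158, -0.30980414152145386), (0.07811511307954788, 0.07292169332504272), 6.187889099121094)
(array([[ 0.4625601, -0.3224026]], dtype=float32), array([[ 0.99357724,  0.11315553],
       [-0.11315553,  0.99357724]], dtype=float32))
foot circ ((0.6217306852340698, -0.08523601293563843), 0.15300069749355316) 2003
band 28 [ 0.5477686  -0.10631567  0.035     ]
yellow px 274 312 162 185
tail [ 0.54609962 -0.06542116  0.33819617] 78
bowl [ 0.37337611 -0.12454058  0.02590946] [0.81189352 0.23737905 1.14024467]
cup [ 0.37337611 -0.12454058  0.02022359] [0.79066902 0.05056339 1.14024467]
mug [ 0.37337611 -0.21490394  0.02012823] [ 0.83150738 -0.12454058  1.14024467]
dom [ 0.37337611 -0.12454058  0.02002588] [0.60582502 0.31810973 1.14024467]Traceback (most recent call last):
  File "<stdin>", line 22, in <module>
  File "h.py", line 7, in plane
    o,d=ray(n,uv);return (o+d*(z-o[2])/d[2])
        ~~~^^^^^^
  File "h.py", line 4, in ray
    c=imaging.camera_params(n);K=c["intrinsics"];T=c["camera_from_world"];R=T[:3,:3]
ValueError: time passes only in moves, steps and waits
```

View pics/crop1.png

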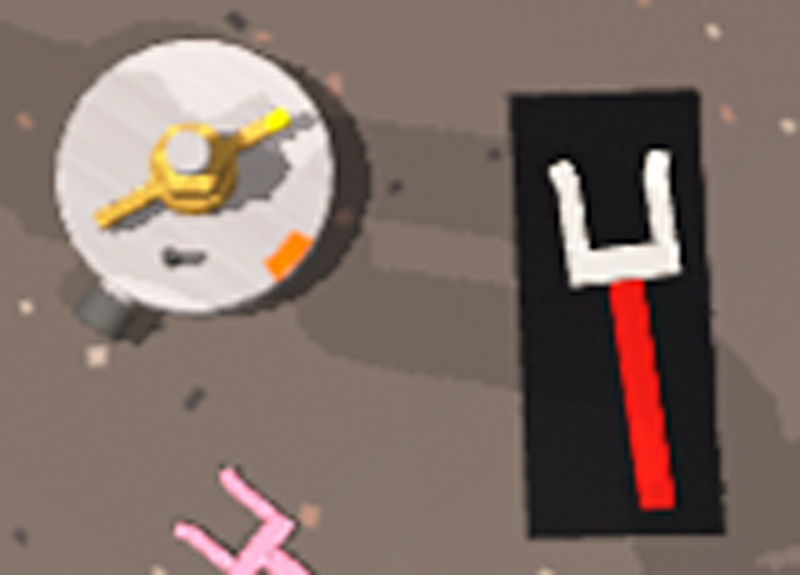

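The crop confirms the larger red spanner, lying on the mat with its jaw upward in the picture. The yellow wing tip is at top (311,164), the stop pin at (291,191), the band at (313,191), and the pipe leaves toward (276,201). Next I measure these precisely.

```bash
python3 - <<'E'
s=open("h.py").read()
s=s.replace("from rig import imaging,status","from rig import imaging,status\nfrom functools import lru_cache\ncp=lru_cache(None)(lambda n:imaging.camera_params(n))").replace("c=imaging.camera_params(n);","c=cp(n);")
s+='''
def roi(m,u0,u1,v0,v1):
    o=np.zeros(m.shape,bool);o[v0:v1,u0:u1]=m[v0:v1,u0:u1]>0;return o
def pts(n,m,z):
    v,u=np.nonzero(m);return np.array([plane(n,(a,b),z) for a,b in zip(u,v)])[:,:2].astype(np.float32)
def red(p):return mask(p,(0,150,90),(6,255,255))|mask(p,(174,150,90),(180,255,255))
'''
open("h.py","w").write(s)
E
python3 - <<'E'
from h import *
z=np.load("top0.npz");p=z["p"]
for n in("top","side"):print(n,"cam",ray(n,(0,0))[0])
wh=roi(mask(p,(0,0,120),(180,45,255)),262,330,142,208)
k,l,st,ce=cv2.connectedComponentsWithStats(wh.astype(np.uint8));i=1+st[1:,4].argmax();print(st[i])
P=pts("top",l==i,.035);h=cv2.convexHull(P);print("foot",cv2.minEnclosingCircle(h),cv2.fitEllipse(h))
C=np.array(cv2.fitEllipse(h)[0])
og=pts("top",roi(mask(p,(6,200,180),(17,255,255)),290,335,170,210),.035).mean(0)
tip=pts("top",roi(mask(p,(26,150,150),(35,255,255)),290,325,150,180),.058)
br=pts("top",roi(mask(p,(15,120,100),(35,255,255)),265,325,150,200),.058)
print("yellow",tip.mean(0),len(tip),"brass rect",cv2.minAreaRect(br))
a=lambda q:(np.degrees(np.arctan2(*(q-C)[::-1])),np.hypot(*(q-C)))
print("band",og,a(og),"tip",a(tip.mean(0)))
pin=plane("top",(291.2,191.4),.056)[:2];pipe=plane("top",(276,201),.03)[:2];print("pin",a(pin),"pipe",a(pipe))
ax=a(tip.mean(0));print("tail top px exp",proj("top",[*C,.099]), "other wing end",a(plane("top",(274.7,183.5),.058)[:2]))
m=pts("top",roi(mask(p,(0,0,0),(180,255,45)),352,405,150,255),.004);print("mat",cv2.minAreaRect(m))
# side check
s=np.load("side0.npz")["p"]
w=roi(mask(s,(26,150,150),(35,255,255)),255,300,195,245);v,u=np.nonzero(w)
print("side exp foot ctr",proj("side",[*C,.035]),"tip px",u.mean() if len(u) else 0,v.mean() if len(u) else 0,"exp",proj("side",[*tip.mean(0),.05]))
E
```

```text
top cam [ 0.37337611 -0.12454058  1.14024467]
side cam [0.21674701 0.78543551 0.68242899]
[ 266  148   56   56 1927]
foot ((0.5947535634040833, -0.04714222252368927), 0.0883849486708641) ((0.5956622362136841, -0.04796826094388962), (0.17041383683681488, 0.17400969564914703), 77.8802719116211)
yellow [ 0.6230402  -0.09583069] 18 brass rect ((0.5764784812927246, -0.051605746150016785), (0.09702499210834503, 0.11976674199104309), 6.574653148651123)
band [ 0.5477727  -0.10631865] (np.float64(-129.37653012791367), np.float64(0.07548625363024312)) tip (np.float64(-60.22985592936516), np.float64(0.05513950801809284))
pin (np.float64(175.57628759378372), np.float64(0.0542345006262741)) pipe (np.float64(146.67116079371505), np.float64(0.09501016281699985))
tail top px exp (np.float64(291.6583733431852), np.float64(170.59359153384523)) other wing end (np.float64(119.56022186246734), np.float64(0.06142340519406542))
mat ((0.5157419443130493, -0.3086819052696228), (0.2763442397117615, 0.11815416067838669), 1.441290259361267)
side exp foot ctr (np.float64(275.5320170381615), np.float64(221.80279026628378)) tip px 0 0 exp (np.float64(273.17023445509176), np.float64(208.00762324842452))
```

Request:
{"fn": "arm_command", "kwargs": {"deltas": [1,0.0465,-0.0343,0,0,1,0.0465,-0.0343,0,0,1,0.0465,-0.0343,0,0,1,0.0465,-0.0343,0,0,1,0.0465,-0.0343,0,0,1,0.0465,-0.0343,0,0,1,0.0465,-0.0343,0,0,1,0.0465,-0.0343,0,0,1,0.0465,-0.0343,0,0,1,0.0465,-0.0343,0,0,1,0.0465,-0.0343,0,0,1,0.0465,-0.0343,0,0], "newtons": 50}}

```text
time: 1.6
position: [0.5962, -0.0469, 0.2222]
tool_rot: [0.99, 0.142, -0.0, -0.0]
ft_force: [0.4, -0.2, -0.2]
grip_width: 0.0871
grip_force: 0.0
```

Request:
{"fn": "arm_command", "kwargs": {"deltas": [1,0,0,0,-0.183,1,0,0,0,-0.183,1,0,0,0,-0.183,1,0,0,0,-0.183,1,0,0,0,-0.183,1,0,0,0,-0.183,1,0,0,0,-0.183,1,0,0,0.02,0,1,0,0,0,0]}}

```text
time: 2.72
position: [0.5939, -0.0482, 0.2008]
tool_rot: [0.709, 0.705, -0.001, -0.002]
ft_force: [0.7, -0.6, -0.0]
grip_width: 0.0871
grip_force: 0.0
```

Request:
{"fn": "arm_command", "kwargs": {"deltas": [1,0,0.001,0.035,0,1,0,0,0.035,0,1,0,0,0.035,0,1,0,0,0.02,0,1,0,0,0.012,0,1,0,0,0,0]}}

```text
time: 3.48
position: [0.5963, -0.0486, 0.0652]
tool_rot: [0.709, 0.705, -0.0, -0.0]
ft_force: [0.8, -0.3, -0.4]
grip_width: 0.087
grip_force: 0.0
```

Run:
```python
from h import *
p,d=imaging.camera("side");cv2.imwrite("pics/s1.png",cv2.resize(p[130:260,200:360,::-1],None,fx=4,fy=4,interpolation=cv2.INTER_CUBIC))
o=status.get_obs();print(o["position"],o["ft_force"])
```

```text
[ 0.59687975 -0.04868969  0.0659427 ] [-0.16303973  0.79562195  0.49958871]
```

View pics/s1.png

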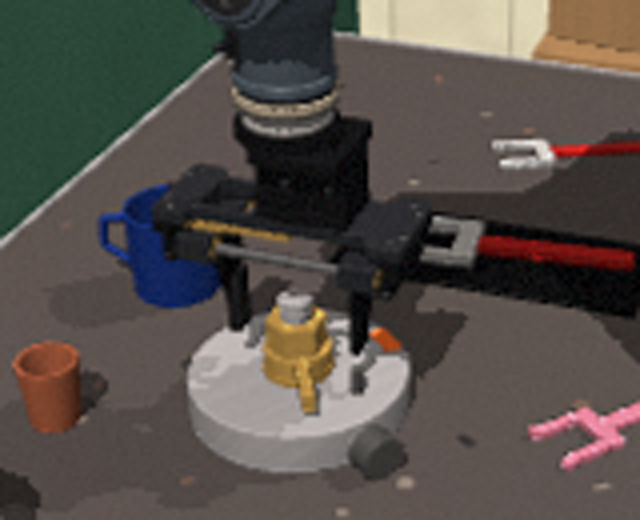

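The fingers straddle the hexagon at crop (297,340), clear of the foot and wings, so I close on it and turn.

Request:
{"fn": "arm_command", "kwargs": {"deltas": [-0.5,0,0,0,0,-0.5,0,0,0,0,-0.5,0,0,0,0,-0.5,0,0,0,0,-0.5,0,0,0,0,-0.5,0,0,0,0], "newtons": 50}}

```text
time: 4.28
position: [0.5984, -0.0487, 0.0657]
tool_rot: [0.709, 0.705, 0.001, 0.002]
ft_force: [4.8, 1.7, -2.8]
grip_width: 0.0395
grip_force: 50.0
```

Request:
{"fn": "arm_command", "kwargs": {"deltas": [-0.5,0,0.001,0,0.1,-0.5,0,0,0,0.1,-0.5,0,0,0,0.1,-0.5,0,0,0,0.1,-0.5,0,0,0,0.1,-0.5,0,0,0,0.1,-0.5,0,0,0,0.1,-0.5,0,0,0,0.1,-0.5,0,0,0,0.1,-0.5,0,0,0,0.1,-0.5,0,0,0,0.1,-0.5,0,0,0,0]}}

```text
time: 5.78
position: [0.5977, -0.0483, 0.0657]
tool_rot: [0.973, 0.23, 0.0, -0.0]
ft_force: [0.8, 1.4, 1.1]
grip_width: 0.0396
grip_force: 50.0
```

Request:
{"fn": "arm_command", "kwargs": {"deltas": [-0.5,0,0,0,0.1,-0.5,0,0,0,0,-0.5,0,0,0,0,1,0,0,0,0,1,0,0,0,0,1,0,0,0,0,1,0,0,0,0,1,0,0,-0.03,0,1,0,0,-0.04,0,1,0,0,-0.05,0]}}

```text
time: 7.02
position: [0.5965, -0.0485, 0.1857]
tool_rot: [0.983, 0.181, -0.001, -0.001]
ft_force: [0.4, 0.4, 0.5]
grip_width: 0.0865
grip_force: 0.0
```

Request:
{"fn": "arm_command", "kwargs": {"deltas": [1,-0.0317,0.036,0,0,1,-0.0317,0.036,0,0,1,-0.0317,0.036,0,0,1,-0.0317,0.036,0,0,1,-0.0317,0.036,0,0,1,-0.0317,0.036,0,0,1,0,0,0.04,0.126,1,0,0,0.04,0.126,1,0,0,0.02,0,1,0,0,0,0]}}

```text
time: 8.28
position: [0.4956, -0.3173, 0.0838]
tool_rot: [0.998, 0.056, -0.002, -0.002]
ft_force: [-0.3, -0.2, 0.9]
grip_width: 0.0869
grip_force: 0.0
```

Run:
```python
from h import *
p,d=imaging.camera("side");q,_=imaging.camera("top");np.savez("n1.npz",p=p,q=q)
a=cv2.resize(p[160:260,230:380,::-1],(780,520)[::1],interpolation=cv2.INTER_CUBIC)[:, :400*1]
a=cv2.resize(p[165:255,235:375,::-1],None,fx=4,fy=4,interpolation=cv2.INTER_CUBIC)
b=cv2.resize(q[140:215,255:335,::-1],None,fx=4,fy=4,interpolation=cv2.INTER_CUBIC)
im=np.zeros((360,560+320,3),np.uint8);im[:a.shape[0],:560]=a;im[:b.shape[0],560:]=b
cv2.imwrite("pics/s2.png",cv2.resize(im,None,fx=.9,fy=.9))
og=None
br=roi(mask(q,(26,150,150),(35,255,255)),262,330,145,210);v,u=np.nonzero(br);print("yellow",len(u),u.mean() if len(u) else 0,v.mean() if len(u) else 0)
if len(u):
  t=plane("top",(u.mean(),v.mean()),.058)[:2]-[.5957,-.048];print(np.degrees(np.arctan2(t[1],t[0])),np.hypot(*t))
o=status.get_obs();print(o["position"],o["tool_rot"])
```

```text
yellow 0 0 0
[ 0.49716201 -0.31859676  0.08605231] [9.98404740e-01 5.64607622e-02 2.51937252e-04 3.04967768e-04]
```

View pics/s2.png

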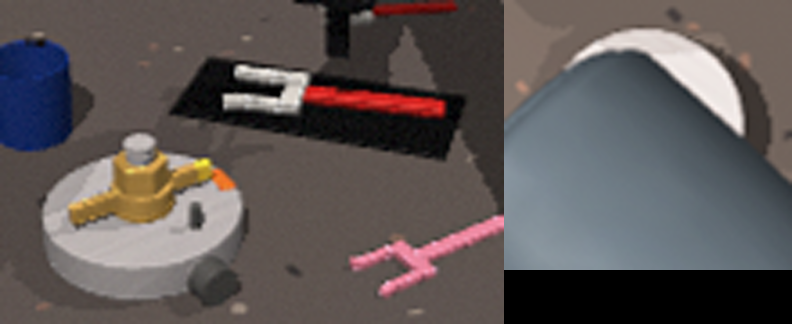

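The side view shows the yellow tip at crop (205,168), pointing at the orange band at (224,182). The spanner is undisturbed at (330,100), and the gripper is above it. I descend and grasp.

Request:
{"fn": "arm_command", "kwargs": {"deltas": [1,0,0,0.035,0,1,0,0,0.025,0,1,0,0,0.01,0,1,0,0,0.008,0,1,0,0,0,0,1,0,0,0,0]}}

```text
time: 9.12
position: [0.4974, -0.3187, 0.0084]
tool_rot: [0.998, 0.056, 0.001, 0.001]
ft_force: [-0.1, -0.3, -0.4]
grip_width: 0.0868
grip_force: 0.0
```

Run:
```python
from h import *
p=np.load("n1.npz")["p"]
m=roi(mask(p,(26,150,120),(35,255,255)),275,305,200,225);v,u=np.nonzero(m);t=plane("side",(u.mean(),v.mean()),.054)[:2]
print(len(u),u.mean(),v.mean(),t,np.degrees(np.arctan2(t[1]+.048,t[0]-.5957)),np.hypot(t[0]-.5957,t[1]+.048))
m=roi(mask(p,(4,180,150),(17,255,255)),285,310,205,225);v,u=np.nonzero(m);t=plane("side",(u.mean(),v.mean()),.035)[:2]
print(len(u),u.mean(),v.mean(),t,np.degrees(np.arctan2(t[1]+.048,t[0]-.5957)))
o=status.get_obs();print(o["position"],o["ft_force"])
```

```text
6 290.8333333333333 209.66666666666666 [ 0.56458914 -0.09914772] -121.31026734303256 0.05986631110303329
20 296.15 214.1 [ 0.55023247 -0.10749247] -127.38911985537952
[ 0.49736898 -0.3186959   0.00840283] [-0.12245121 -0.34025867 -0.43067785]
```

Request:
{"fn": "arm_command", "kwargs": {"deltas": [1,0,0,0.002,0,-0.8,0,0,0,0,-0.8,0,0,0,0,-0.8,0,0,0,0,-0.8,0,0,0,0,-0.8,0,0,0,0,-0.8,0,0,0,0,-0.8,0,0,0,0], "newtons": 50}}

```text
time: 10.12
position: [0.4968, -0.3182, 0.0055]
tool_rot: [0.998, 0.056, -0.0, -0.0]
ft_force: [-0.1, 0.2, 0.5]
grip_width: 0.025
grip_force: 0.0
```

Request:
{"fn": "arm_command", "kwargs": {"deltas": [-0.8,0,0,-0.005,0,-0.8,0,0,-0.015,0,-0.8,0,0,-0.03,0,-0.8,0,0,-0.03,0,-0.8,0,0,-0.02,0,-0.8,0,0,0,0,-0.8,0,0,0,0]}}

```text
time: 11.0
position: [0.4963, -0.3178, 0.1052]
tool_rot: [0.998, 0.056, -0.0, -0.0]
ft_force: [0.6, 0.4, -2.5]
grip_width: 0.0193
grip_force: 50.0
```

Run:
```python
from h import *
p,d=imaging.camera("side");q,e=imaging.camera("top");np.savez("n2.npz",p=p,q=q,d=d,e=e)
o=status.get_obs();t=o["position"];print(t,o["tool_rot"])
for n,i,dd in(("side",p,d),("top",q,e)):
    C=cloud(n,dd)
    near=(np.hypot(C[...,0]-t[0]-.02,C[...,1]-t[1])<.17)&(C[...,2]>.06)&(C[...,2]<.16)&(dd>0)
    r=(red(i)>0)&near; w=(mask(i,(0,0,110),(180,60,255))>0)&near&(C[...,0]>t[0]+.03)
    for k,m in(("red",r),("jaw",w)):
        if m.sum()>5:
            P=C[m];print(n,k,m.sum(),"mean",P.mean(0).round(4),"med z",np.median(P[:,2]).round(4),"pct z",np.percentile(P[:,2],[5,95]).round(4),"x",P[:,0].min().round(3),P[:,0].max().round(3))
            if len(P)>20:
                A=np.c_[P[:,:2]-P[:,:2].mean(0),np.ones(len(P))];print("  slope",np.linalg.lstsq(A,P[:,2],rcond=None)[0].round(3))
a=cv2.resize(p[130:255,235:375,::-1],None,fx=4,fy=4,interpolation=cv2.INTER_CUBIC)
cv2.imwrite("pics/s3.png",a)
```

```text
[ 0.49608788 -0.31757153  0.10451036] [ 9.98407656e-01  5.63970807e-02 -8.57277888e-04 -8.87312987e-04]
side red 131 mean [ 0.4508 -0.3174  0.1108] med z 0.1116 pct z [0.1052 0.114 ] x 0.397 0.532
  slope [ 0.026 -0.157  0.111]
side jaw 182 mean [ 0.5718 -0.3035  0.1095] med z 0.1107 pct z [0.1032 0.1132] x 0.535 0.616
  slope [-0.036 -0.021  0.109]
top jaw 114 mean [ 0.5789 -0.2852  0.1093] med z 0.1094 pct z [0.1063 0.112 ] x 0.539 0.614
  slope [-0.018 -0.021  0.109]
```

View pics/s3.png

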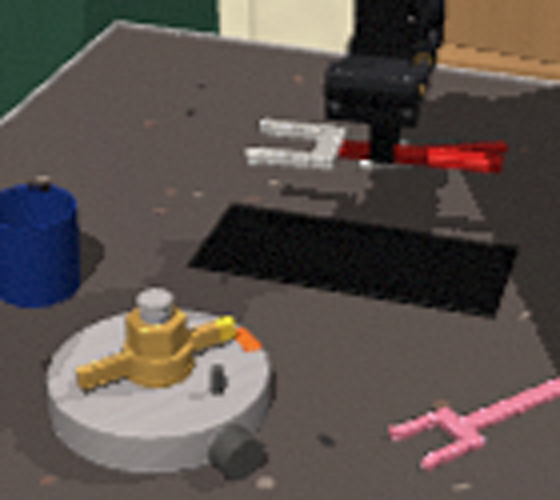

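The picture shows the spanner held level at crop (400,152), the mat empty, and the yellow tip at (226,326) still on the band. I carry the spanner in front of the hexagon.

Request:
{"fn": "arm_command", "kwargs": {"deltas": [-0.8,-0.0024,-0.0213,0,0,-0.8,-0.0048,-0.0435,0,0,-0.8,-0.0048,-0.0435,0,0,-0.8,-0.0048,-0.0435,0,0,-0.8,-0.0048,-0.0435,0,0,-0.8,-0.0024,-0.021,0,0,-0.8,0,0,0,-0.126,-0.8,0,0,0,-0.126,-0.8,0,0,0.02,0,-0.8,0,0,0.016,0,-0.8,0,0,0,0]}}

```text
time: 12.48
position: [0.4485, -0.1063, 0.0684]
tool_rot: [0.983, 0.181, -0.001, -0.001]
ft_force: [0.7, 0.3, -2.5]
grip_width: 0.0192
grip_force: 50.0
```

Run:
```python
from h import *
p,d=imaging.camera("side");q,e=imaging.camera("top");np.savez("n3.npz",p=p,q=q,d=d,e=e)
o=status.get_obs();t=o["position"];print(t,o["tool_rot"],o["ft_force"])
a=cv2.resize(p[160:250,230:370,::-1],None,fx=4,fy=4,interpolation=cv2.INTER_CUBIC)
b=cv2.resize(q[135:235,255:335,::-1],None,fx=5,fy=5,interpolation=cv2.INTER_CUBIC)
im=np.zeros((500,960,3),np.uint8);im[:360,:560]=a;im[:,560:]=b
cv2.imwrite("pics/s4.png",cv2.resize(im,None,fx=.83,fy=.83))
C=cloud("side",d)
w=(mask(p,(0,0,110),(180,60,255))>0)&(C[...,2]>.06)&(C[...,2]<.09)&(d>0)&(np.hypot(C[...,0]-t[0]-.08*.934,C[...,1]-t[1]-.08*.357)<.06)
P=C[w];print(w.sum(),P.mean(0),np.percentile(P[:,2],[5,50,95]))
```

```text
[ 0.44913724 -0.10653035  0.06949485] [9.83443399e-01 1.81215462e-01 1.31780878e-04 1.38838053e-04] [-0.80094931 -0.34451823 -1.58769793]
262 [ 0.51703771 -0.07447861  0.0729029 ] [0.06729274 0.07388779 0.0762588 ]
```

View pics/s4.png

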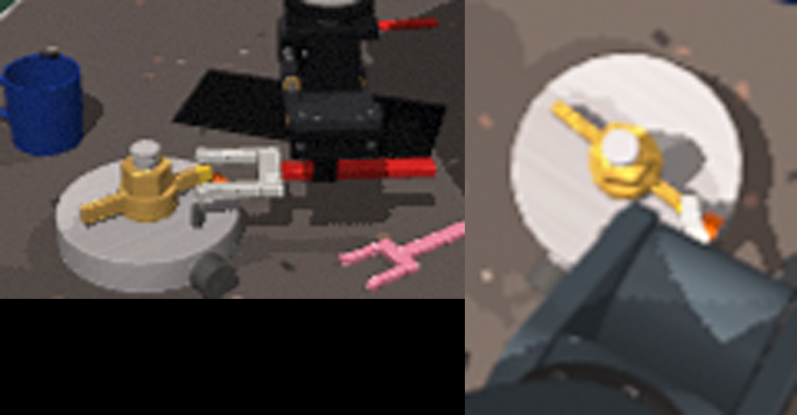

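The side crop shows the jaw level with the hexagon, prongs at (205,155) and (205,190), nut at (148,185). In the top crop the wing runs from (560,107) to (690,205), about -127°, as expected. I slide the spanner on.

Request:
{"fn": "arm_command", "kwargs": {"deltas": [-0.8,0.01,-0.0013,0,0,-0.8,0.012,0,0,0,-0.8,0.012,0,0,0,-0.8,0.008,0,0,0,-0.8,0.006,0,0,0,-0.8,0,0,0,0]}}

```text
time: 13.32
position: [0.4934, -0.0875, 0.0695]
tool_rot: [0.983, 0.182, 0.0, 0.0]
ft_force: [-0.2, -0.7, -3.1]
grip_width: 0.0192
grip_force: 50.0
```

Request:
{"fn": "arm_command", "kwargs": {"deltas": [-0.8,0.006,0,0,0,-0.8,0.006,0,0,0,-0.8,0.006,0,0,0,-0.8,0.006,0,0,0,-0.8,0.004,0,0,0,-0.8,0,0,0,0]}}

```text
time: 14.08
position: [0.5195, -0.0776, 0.0696]
tool_rot: [0.983, 0.182, 0.0, 0.0]
ft_force: [-0.3, 0.6, -2.5]
grip_width: 0.0191
grip_force: 50.0
```

Request:
{"fn": "arm_command", "kwargs": {"deltas": [-0.8,0.0004,-0.0083,0,0.1,-0.8,0.0004,-0.0083,0,0.1,-0.8,0.0004,-0.0083,0,0.1,-0.8,0.0004,-0.0083,0,0.1,-0.8,0,0,0,0]}}

```text
time: 14.7
position: [0.5138, -0.0451, 0.0696]
tool_rot: [1.0, -0.017, 0.0, 0.0]
ft_force: [0.5, -0.1, -3.0]
grip_width: 0.0189
grip_force: 50.0
```

Run:
```python
from h import *
p,d=imaging.camera("side");q,e=imaging.camera("top")
o=status.get_obs();print(o["position"],o["tool_rot"],o["ft_force"],o["moment"])
a=cv2.resize(p[160:250,230:370,::-1],None,fx=4,fy=4,interpolation=cv2.INTER_CUBIC)
b=cv2.resize(q[135:235,255:335,::-1],None,fx=5,fy=5,interpolation=cv2.INTER_CUBIC)
im=np.zeros((500,960,3),np.uint8);im[:360,:560]=a;im[:,560:]=b
cv2.imwrite("pics/s5.png",cv2.resize(im,None,fx=.83,fy=.83))
```

```text
[ 0.51378456 -0.04520798  0.06958844] [ 9.99857031e-01 -1.69086453e-02  1.09287781e-04 -5.81125547e-05] [ 0.47759669  0.64891912 -2.8483705 ] [ 0.06446707 -0.06178681  0.04189319]
```

View pics/s5.png

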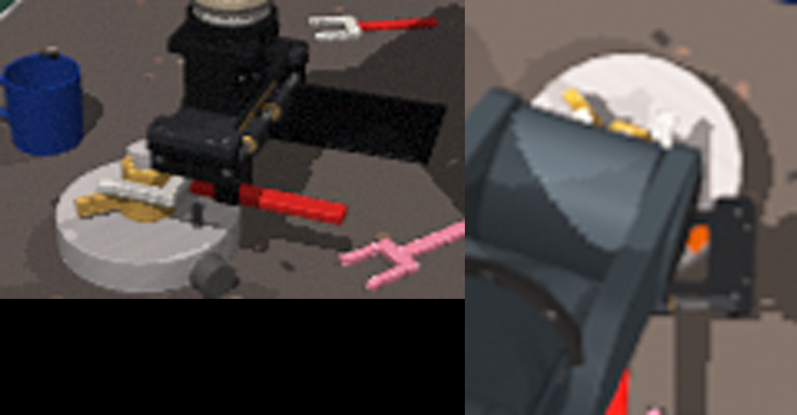

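The side and top crops show the jaw around the hexagon and the wing's far end moved from (560,107) to (573,98). That is about 11° of nut turn once the play was taken up, so I continue.

Request:
{"fn": "arm_command", "kwargs": {"deltas": [-0.8,0.0004,-0.0083,0,0.1,-0.8,0.0004,-0.0083,0,0.1,-0.8,0.0004,-0.0083,0,0.1,-0.8,0.0004,-0.0083,0,0.1,-0.8,0.0004,-0.0083,0,0.1,-0.8,0,0,0,0]}}

```text
time: 15.55
position: [0.5252, -0.0055, 0.0695]
tool_rot: [0.965, -0.263, -0.0, -0.0]
ft_force: [1.0, 0.8, -2.5]
grip_width: 0.0193
grip_force: 50.0
```

```bash
cat > look.py <<'E'
from h import *
import sys
p,d=imaging.camera("side");q,e=imaging.camera("top");np.savez("last.npz",p=p,q=q)
o=status.get_obs();t=o["position"];r=o["tool_rot"];th=2*np.arctan2(r[1],r[0]);print(t,np.degrees(th),o["ft_force"],o["moment"])
v=np.array([.5975,-.0483])-t[:2];print("along",v@[np.cos(th),np.sin(th)],"lat",v@[np.sin(th),-np.cos(th)])
for n,i,b in(("side",p,(235,310,185,240)),("top",q,(262,330,145,210))):
    m=roi(mask(i,(15,120,80),(35,255,255)),*b)
    if m.sum()<10: continue
    P=pts(n,m,.054)-np.float32([.5957,-.048]);P=P[(np.hypot(*P.T)>.045)&(np.hypot(*P.T)<.072)]
    print(n,"brass angles",np.sort(np.degrees(np.arctan2(P[:,1],P[:,0]))).round())
if len(sys.argv)>1:
    a=cv2.resize(p[160:250,230:370,::-1],None,fx=4,fy=4,interpolation=cv2.INTER_CUBIC)
    b=cv2.resize(q[135:235,255:335,::-1],None,fx=5,fy=5,interpolation=cv2.INTER_CUBIC)
    im=np.zeros((500,960,3),np.uint8);im[:360,:560]=a;im[:,560:]=b
    cv2.imwrite(sys.argv[1],cv2.resize(im,None,fx=.83,fy=.83))
E
python3 look.py
```

```text
[ 0.52516478 -0.00555702  0.06953119] -30.560776666072204 [ 0.98665257  1.90560654 -2.85857671] [ 0.40085639 -0.08430013  0.23436592]
along 0.08401990975811884 lat 2.6572332790806108e-05
side brass angles [-176. -170. -163. -163. -157. -119. -114. -111. -107. -104. -101.  -98.
  -93.  -91.  -88.    4.    4.    5.    6.    6.    7.    8.    9.    9.
   10.   10.   11.   11.   14.   14.   15.   15.   15.   15.   15.   16.
   20.   20.   20.   20.   20.   21.   21.   25.   25.   26.   26.   26.
   27.   27.   31.   32.   33.   34.   89.   98.  101.  105.  108.  112.]
top brass angles [-169. -168. -166. -165. -164. -163. -163. -162.    6.    6.    6.    7.
    7.    8.    8.    8.    9.    9.   10.   11.   11.   12.   13.   13.
   14.]
```

Request:
{"fn": "arm_command", "kwargs": {"deltas": [-0.8,0.0002,-0.0059,0,0.07,-0.8,0.0002,-0.0059,0,0.07,-0.8,0,0,0,0]}}

```text
time: 16.02
position: [0.5317, 0.0041, 0.0695]
tool_rot: [0.944, -0.33, -0.0, -0.0]
ft_force: [0.4, 1.1, -3.3]
grip_width: 0.019
grip_force: 50.1
```

Request:
{"fn": "arm_command", "kwargs": {"deltas": [-0.8,0.0001,-0.0042,0,0.05,-0.8,0,0,0,0]}}

```text
time: 16.27
position: [0.5342, 0.0072, 0.0695]
tool_rot: [0.935, -0.354, -0.0, 0.0]
ft_force: [0.8, 1.4, -2.6]
grip_width: 0.0192
grip_force: 50.1
```

```bash
python3 look.py
```

```text
[0.53426084 0.00719011 0.06949648] -41.465138512004785 [-0.42294453  1.58116107 -2.25724974] [0.31207586 0.030214   0.30524125]
along 0.0841323853135374 lat -0.0002927079877149848
side brass angles [-86. -83. -80. -79. -78. -76. -75. -73. -72. -70. -69. -46. -43. -43.
 -40. -34.  -3.  -2.   1.   2.   5.   6.   9.  10.  10.  15.  15.  15.
  15.  20.  20.  20.  21.  89.  98. 101. 105. 108. 112.]
top brass angles [-179. -179. -179. -179. -176. -176. -176. -176. -175. -175. -173. -173.
 -172. -172.   -4.   -4.   -4.   -4.   -3.   -3.   -3.   -1.   -0.   -0.
   -0.   -0.   -0.    2.    2.    2.    3.    3.  168.  170.  171.  178.
  178.  178.]
```

Request:
{"fn": "arm_command", "kwargs": {"deltas": [-0.8,0.0001,-0.0034,0,0.04,-0.8,0,0,0,0]}}

```text
time: 16.62
position: [0.5366, 0.0097, 0.0695]
tool_rot: [0.928, -0.373, -0.0, 0.0]
ft_force: [-0.5, 0.2, -2.7]
grip_width: 0.019
grip_force: 50.1
```

Request:
{"fn": "arm_command", "kwargs": {"deltas": [-0.8,0.0001,-0.0034,0,0.04,-0.8,0,0,0,0]}}

```text
time: 16.88
position: [0.5391, 0.012, 0.0695]
tool_rot: [0.92, -0.391, -0.0, 0.0]
ft_force: [0.3, -0.1, -2.2]
grip_width: 0.0193
grip_force: 50.1
```

```bash
python3 look.py
```

```text
[0.53904762 0.01204226 0.06947971] -46.07365751847135 [-0.05869682 -0.47813589 -3.16964868] [0.24105746 0.10099439 0.32062639]
along 0.08401078881350253 lat -0.00023786990412640374
side brass angles [-179. -178. -174. -119.  -83.  -80.  -78.  -77.  -75.  -72.  -72.  -70.
  -69.  -69.  -67.  -67.  -64.  -63.  -61.  -61.  -58.  -58.  -46.  -45.
  -43.  -43.  -40.  -37.  -34.   86.   89.   98.  101.  105.  108.  112.
  161.  164.  168.  169.  172.  173.  176.  177.]
top brass angles [-179. -179. -179. -179. -179. -179. -179.   -9.   -8.   -8.   -7.   -7.
   -6.   -6.   -6.   -6.   -4.   -4.   -3.   -3.   -3.   -3.   -0.   -0.
   -0.   -0.  161.  163.  164.  171.  172.  174.  175.  175.  175.  178.
  178.  178.  178.  178.  178.]
```

Request:
{"fn": "arm_command", "kwargs": {"deltas": [-0.8,0.0001,-0.0034,0,0.04,-0.8,0,0,0,0]}}

```text
time: 17.23
position: [0.5416, 0.0137, 0.0695]
tool_rot: [0.912, -0.409, 0.0, 0.001]
ft_force: [-0.8, -2.4, -3.2]
grip_width: 0.0194
grip_force: 50.2
```

```bash
python3 look.py pics/s6.png
```

```text
[0.5416413  0.01371415 0.06950194] -48.3417504263643 [-1.1121021  -3.63865779 -2.64831854] [-0.60413609  0.22954575  0.38188068]
along 0.08346068711005035 lat -0.0005133590626015007
side brass angles [-179. -178. -175. -174. -117.  -80.  -78.  -77.  -75.  -74.  -72.  -72.
  -69.  -69.  -67.  -67.  -67.  -64.  -63.  -61.  -61.  -58.  -58.  -56.
  -55.  -53.  -52.  -50.  -47.  -40.  -37.  -34.   -7.   -6.   14.   14.
   21.   89.   98.  101.  105.  108.  112.  161.  161.  162.  164.  165.
  166.  168.  169.  169.  170.  172.  173.  175.  176.  177.  180.]
top brass angles [-179. -179. -179. -179. -179. -179. -179.   -9.   -7.   -7.   -6.   -6.
   -6.   -6.   -4.   -3.   -3.   -3.   -3.   -0.   -0.   -0.  160.  161.
  171.  172.  172.  174.  175.  175.  175.  175.  178.  178.  178.  178.
  178.  178.  178.]
```

View pics/s6.png

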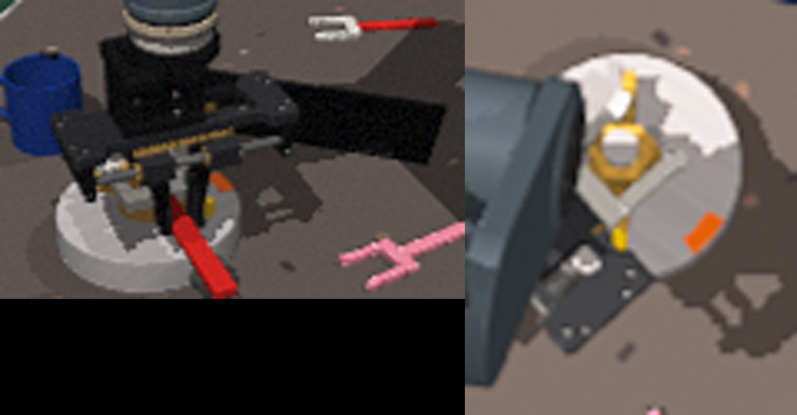

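In the top crop the yellow tip is at (620,240), in the pin's direction, and it did not move in the last step while the force rose. I press one more step to confirm the stop.

Request:
{"fn": "arm_command", "kwargs": {"deltas": [-0.8,0.0001,-0.0034,0,0.04,-0.8,0,0,0,0,-0.8,0.0001,-0.0034,0,0.04,-0.8,0,0,0,0]}}

```text
time: 17.82
position: [0.5464, 0.0168, 0.0693]
tool_rot: [0.896, -0.445, -0.0, 0.002]
ft_force: [-2.1, -8.7, -2.9]
grip_width: 0.0188
grip_force: 50.6
```

```bash
python3 look.py
```

```text
[0.54645391 0.01678578 0.06939904] -52.80955039795901 [-2.55320786 -7.23727057 -3.17454091] [-1.26030441  0.45134031  0.63291015]
along 0.0827049710458913 lat -0.0013227175975700635
side brass angles [-179. -178. -177. -176. -175. -174. -115.  -75.  -74.  -72.  -72.  -69.
  -69.  -67.  -67.  -64.  -64.  -61.  -58.  -58.  -56.  -55.  -53.  -52.
  -51.  -49.  -48.  -47.  -44.  -37.  -11.   -9.   -8.   -7.   -3.    8.
    8.    9.    9.   10.   14.   14.   15.   15.   15.   86.   89.   98.
  101.  105.  161.  161.  162.  164.  165.  166.  168.  169.  169.  170.
  172.  172.  173.  174.  175.  176.  177.  177.  179.  180.]
top brass angles [-179. -179. -179. -179. -179. -179. -179.   -9.   -7.   -6.   -6.   -6.
   -6.   -3.   -3.   -3.   -3.   -0.   -0.   -0.  154.  157.  171.  171.
  172.  172.  173.  173.  174.  174.  175.  175.  175.  175.  176.  178.
  178.  178.  178.  178.  178.  178.]
```

It is firmly at the stop: about 1.2 N m and the wing no longer moves. I back off within the play, then withdraw.

Request:
{"fn": "arm_command", "kwargs": {"deltas": [-0.8,0.0004,0.0083,0,-0.1,-0.8,0,0,0,0,-0.8,0.0003,0.006,0,-0.07,-0.8,0,0,0,0]}}

```text
time: 18.42
position: [0.5382, 0.009, 0.0699]
tool_rot: [0.929, -0.37, 0.002, -0.001]
ft_force: [3.2, 0.7, -3.5]
grip_width: 0.019
grip_force: 50.0
```

```bash
python3 look.py
```

```text
[0.53812504 0.00904667 0.06986979] -43.38620118454875 [ 4.35307996 -0.16149467 -3.72261592] [ 0.03983229 -0.53437887  0.01701178]
along 0.08254231182446718 lat 0.0008907233758712131
side brass angles [-179. -178. -178. -174. -174. -173. -168. -168.  -80.  -78.  -77.  -75.
  -72.  -72.  -70.  -69.  -69.  -67.  -67.  -64.  -63.  -48.  -46.  -45.
  -43.  -43.  -40.  -37.  -34.    2.    6.    6.   10.   11.   15.   15.
   15.   20.   20.   20.   20.   89.   98.  101.  105.  108.  112.  168.
  169.  172.  173.  176.  177.  178.]
top brass angles [-179. -179. -179. -179. -179. -176. -176. -176. -176. -175. -175. -174.
 -173. -173. -172. -172. -172. -171. -170.   -0.   -0.   -0.   -0.    2.
    2.    2.    3.    3.    5.    5.    5.    6.  167.  178.]
```

The back-off dragged the nut back about 5°, so the play is smaller than I assumed. I re-tighten and back off in smaller steps.

Request:
{"fn": "arm_command", "kwargs": {"deltas": [-0.8,0.0003,-0.006,0,0.07,-0.8,0.0002,-0.0042,0,0.05,-0.8,0.0001,-0.0034,0,0.04,-0.8,0,0,0,0]}}

```text
time: 19.02
position: [0.5461, 0.0165, 0.0694]
tool_rot: [0.898, -0.44, -0.0, 0.002]
ft_force: [-0.4, -6.3, -3.4]
grip_width: 0.0193
grip_force: 50.4
```

```bash
python3 look.py
```

```text
[0.54612321 0.01654456 0.06940833] -52.261561525984504 [ 0.45140425 -7.61734942 -3.47573422] [-1.09899474 -0.00752472  0.52883152]
along 0.08272548522602383 lat -0.000940824416703342
side brass angles [-179. -178. -177. -176. -175. -174. -115. -111.  -75.  -74.  -72.  -72.
  -69.  -69.  -67.  -67.  -64.  -64.  -61.  -58.  -58.  -56.  -55.  -53.
  -52.  -51.  -49.  -48.  -47.  -40.  -37.  -11.   -9.   -8.   -7.   -4.
   -3.    8.    8.    9.    9.   14.   14.   15.   15.   89.   98.  101.
  105.  161.  161.  162.  164.  165.  166.  168.  169.  169.  170.  172.
  172.  173.  174.  175.  176.  177.  177.  179.  180.]
top brass angles [-179. -179. -179. -179. -179. -179. -179.   -9.   -7.   -6.   -6.   -6.
   -6.   -3.   -3.   -3.   -3.   -0.   -0.   -0.  154.  157.  171.  171.
  172.  172.  173.  173.  174.  174.  175.  175.  175.  175.  176.  178.
  178.  178.  178.  178.  178.  178.]
```

Request:
{"fn": "arm_command", "kwargs": {"deltas": [-0.8,0.0002,0.0042,0,-0.05,-0.8,0,0,0,0]}}

```text
time: 19.38
position: [0.5445, 0.0151, 0.0698]
tool_rot: [0.908, -0.42, 0.001, -0.0]
ft_force: [2.9, -0.9, -2.6]
grip_width: 0.0191
grip_force: 50.0
```

```bash
python3 look.py | grep -v side
```

```text
[0.5445276  0.0151666  0.06974858] -49.62954893997856 [ 3.35111784 -1.67923032 -3.10559987] [-0.19968615 -0.58286811  0.07260982]
along 0.08266511167472931 lat 0.0007508198138449347
  -72.  -69.  -69.  -67.  -67.  -64.  -64.  -61.  -61.  -58.  -58.  -56.
  -55.  -53.  -52.  -51.  -49.  -43.  -37.  -34.  -11.   -9.   -8.   -6.
   -5.    8.    8.   14.   14.   15.   15.   21.   89.   98.  101.  105.
  108.  161.  162.  164.  165.  166.  168.  169.  169.  170.  172.  173.
  174.  175.  176.  177.  179.  180.]
top brass angles [-179. -179. -179. -179. -179. -179. -176.   -7.   -6.   -6.   -6.   -4.
   -3.   -3.   -3.   -3.   -0.   -0.   -0.   -0.  155.  157.  160.  172.
  172.  174.  174.  175.  175.  175.  175.  178.  178.  178.  178.  178.
  178.]
```

Request:
{"fn": "arm_command", "kwargs": {"deltas": [-0.8,0.0001,0.0025,0,-0.03,-0.8,0,0,0,0]}}

```text
time: 19.73
position: [0.5427, 0.0135, 0.0698]
tool_rot: [0.914, -0.406, 0.001, -0.0]
ft_force: [4.8, -0.4, -3.6]
grip_width: 0.0191
grip_force: 50.0
```

```bash
python3 look.py | grep -v side
```

```text
[0.5426363  0.01351109 0.06977715] -47.86654217411985 [ 4.90998058 -0.15658281 -3.82863581] [-0.03800881 -0.7796119   0.05022366]
along 0.08264398161203365 lat 0.000780518290017643
  -69.  -69.  -67.  -67.  -64.  -64.  -63.  -61.  -61.  -58.  -58.  -56.
  -55.  -53.  -52.  -50.  -47.  -40.  -37.  -34.   -6.   14.   14.   21.
   21.   89.   98.  101.  105.  108.  112.  161.  162.  164.  165.  166.
  168.  169.  169.  170.  172.  173.  174.  175.  176.  177.  179.  180.]
top brass angles [-179. -179. -179. -179. -179. -179. -176. -176. -176. -176. -175. -175.
   -7.   -6.   -6.   -4.   -3.   -3.   -3.   -0.   -0.   -0.   -0.  158.
  160.  174.  175.  175.  175.  178.  178.  178.  178.  178.  178.]
```

Request:
{"fn": "arm_command", "kwargs": {"deltas": [-0.8,0.0002,-0.0042,0,0.05,-0.8,0.0001,-0.0042,0,0.05,-0.8,0,0,0,0,-0.8,0.0001,0.0034,0,-0.04,-0.8,0,0,0,0]}}

```text
time: 20.45
position: [0.5456, 0.0162, 0.0696]
tool_rot: [0.902, -0.432, 0.0, 0.001]
ft_force: [3.1, -3.5, -3.0]
grip_width: 0.019
grip_force: 50.1
```

```bash
python3 look.py | grep -v side
```

```text
[0.54560937 0.01621258 0.06959704] -51.26291429800176 [ 3.97720139 -3.3716046  -2.82835849] [-0.60918042 -0.53410759  0.28142358]
along 0.08279190182122939 lat -0.00010742029142343576
  -69.  -69.  -67.  -67.  -64.  -64.  -61.  -58.  -58.  -56.  -55.  -53.
  -52.  -51.  -49.  -48.  -47.  -43.  -40.  -11.   -9.   -8.   -7.   -4.
    8.    8.    9.    9.   14.   14.   15.   15.   15.   89.   98.  101.
  105.  108.  161.  161.  162.  164.  165.  166.  168.  169.  169.  170.
  172.  172.  173.  174.  175.  176.  177.  177.  179.  180.]
top brass angles [-179. -179. -179. -179. -179. -179. -179.   -9.   -7.   -6.   -6.   -6.
   -6.   -4.   -3.   -3.   -3.   -3.   -0.   -0.   -0.  152.  154.  157.
  171.  171.  172.  172.  173.  174.  174.  175.  175.  175.  175.  176.
  178.  178.  178.  178.  178.  178.  178.]
```

Request:
{"fn": "arm_command", "kwargs": {"deltas": [-0.8,-0.003,0,0,0,-0.8,-0.003,0,0,0,-0.8,-0.004,0,0,0,-0.8,0,0,0,0]}}

```text
time: 21.05
position: [0.5461, 0.0171, 0.0708]
tool_rot: [0.902, -0.431, 0.009, 0.003]
ft_force: [9.0, -25.7, -6.9]
grip_width: 0.0192
grip_force: 50.0
```

```bash
python3 look.py | grep -v side
```

```text
[0.54607409 0.01711448 0.0707399 ] -51.09584787268642 [  9.465513   -25.21713415  -6.81084397] [-4.24883289 -1.35374621  0.05663546]
along 0.08320186953687816 lat 0.00106204278077876
  -72.  -69.  -69.  -67.  -67.  -64.  -64.  -63.  -61.  -61.  -58.  -58.
  -56.  -55.  -53.  -52.  -51.  -49.  -47.  -40.  -11.   -9.   -8.   -7.
   -6.   -5.   -4.   -3.    8.    8.   14.   14.   15.   15.   15.   21.
   86.   89.   98.  101.  105.  161.  161.  162.  164.  165.  166.  168.
  169.  169.  170.  172.  172.  173.  174.  175.  176.  177.  177.  179.
  180.]
top brass angles [-179. -179. -179. -179. -179. -179. -179.   -9.   -7.   -6.   -6.   -6.
   -6.   -4.   -3.   -3.   -3.   -3.   -0.   -0.   -0.  150.  152.  154.
  171.  171.  172.  172.  173.  174.  174.  175.  175.  175.  175.  176.
  178.  178.  178.  178.  178.  178.  178.]
```

Withdrawal is held at 25 N: the hexagon corners are wedged between the prongs, and the nut is still at the stop. I keep the pull on and unwind slightly to free it.

Request:
{"fn": "arm_command", "kwargs": {"deltas": [-0.8,0,0.002,0,-0.05,-0.8,0,0,0,0]}}

```text
time: 21.4
position: [0.5452, 0.0167, 0.0709]
tool_rot: [0.912, -0.41, 0.009, 0.001]
ft_force: [10.0, -22.2, -6.4]
grip_width: 0.0191
grip_force: 50.1
```

```bash
python3 look.py | grep -v side
```

```text
[0.54527976 0.01668084 0.07090344] -48.443353821275124 [ 10.70340021 -22.44369822  -6.30960067] [-3.69047121 -1.5529126  -0.40987456]
along 0.0832660051532427 lat 0.0040292799105974934
  -72.  -69.  -69.  -67.  -67.  -64.  -64.  -63.  -61.  -61.  -58.  -58.
  -56.  -55.  -53.  -52.  -51.  -49.  -48.  -47.  -43.  -37.  -34.  -11.
   -9.   -7.   -6.   -5.   -1.   14.   14.   15.   15.   21.   89.   98.
  101.  105.  108.  161.  161.  162.  164.  165.  166.  168.  169.  169.
  170.  172.  173.  174.  175.  176.  177.  177.  179.  180.]
top brass angles [-179. -179. -179. -179. -179. -179.   -9.   -7.   -6.   -6.   -6.   -6.
   -4.   -3.   -3.   -3.   -3.   -0.   -0.   -0.  154.  155.  157.  171.
  171.  172.  172.  173.  174.  174.  175.  175.  175.  175.  178.  178.
  178.  178.  178.  178.]
```

Request:
{"fn": "arm_command", "kwargs": {"deltas": [-0.8,0,0.001,0,-0.05,-0.8,-0.002,0,0,0,-0.8,0,0.001,0,-0.05,-0.8,-0.002,0,0,0,-0.8,0,0,0,0]}}

```text
time: 22.12
position: [0.5408, 0.0158, 0.0711]
tool_rot: [0.931, -0.364, 0.009, 0.003]
ft_force: [7.7, -31.4, -5.1]
grip_width: 0.0194
grip_force: 51.3
```

```bash
python3 look.py | grep -v side
```

```text
[0.54082402 0.01584033 0.07113639] -42.7475536699408 [  7.66277863 -31.08714602  -4.99653458] [-5.34151    -1.30138747 -0.93611732]
along 0.08515658093849171 lat 0.008631622352273976
  -75.  -73.  -72.  -70.  -69.  -67.  -66.  -63.  -63.  -61.  -60.  -58.
  -57.  -40.  -37.  -34.   86.   89.   98.  101.  105.  108.  112.  162.
  164.  166.  168.  169.  170.  172.  173.  175.  176.  177.  180.]
top brass angles [-179. -179. -179. -179. -179.   -9.   -8.   -8.   -7.   -7.   -6.   -6.
   -6.   -6.   -4.   -4.   -3.   -3.   -3.   -3.   -0.   -0.   -0.   -0.
  155.  171.  172.  174.  175.  175.  175.  178.  178.  178.  178.  178.]
```

Request:
{"fn": "arm_command", "kwargs": {"deltas": [-0.8,0,0.002,0,0,-0.8,-0.001,0.002,0,0,-0.8,0,0,0,0]}}

```text
time: 22.6
position: [0.5333, 0.0185, 0.0703]
tool_rot: [0.931, -0.365, 0.004, 0.001]
ft_force: [5.1, -14.0, -3.3]
grip_width: 0.0191
grip_force: 49.7
```

```bash
cat >> look.py <<'E'
F=o["ft_force"][:2];x=np.array([np.cos(th),np.sin(th)]);y=np.array([x[1],-x[0]])
print("Fx %.1f Fy %.1f torque about nut %.2f (+ tightening)"%(F@x,F@y,F@y*(v@x)-F@x*(v@y)+o["moment"][2]))
E
python3 look.py | grep -v side|grep -v "^ "
```

```text
[0.53338538 0.01857469 0.07034542] -42.7573629922105 [  5.52836425 -15.1266343   -4.00325932] [-2.54237527 -0.91813628 -0.37245312]
along 0.09247611809479168 lat 0.00557465087351833
top brass angles [-179. -179. -179. -179. -179. -179. -179.   -9.   -8.   -8.   -7.   -7.
Fx 14.3 Fy 7.4 torque about nut 0.23 (+ tightening)
```

It slipped out 9 mm with the nut still at the stop. I continue pulling gently.

Request:
{"fn": "arm_command", "kwargs": {"deltas": [-0.8,-0.002,0.002,0,0,-0.8,-0.004,0,0,0,-0.8,-0.004,0,0,0,-0.8,0,0,0,0]}}

```text
time: 23.2
position: [0.5314, 0.0218, 0.0717]
tool_rot: [0.931, -0.364, 0.011, 0.001]
ft_force: [12.5, -20.7, -4.8]
grip_width: 0.0196
grip_force: 50.0
```

```bash
python3 look.py | grep -v side
```

```text
[0.53137301 0.02176481 0.07169287] -42.77023014875126 [ 12.60358083 -20.40774437  -5.15174841] [-3.37682201 -2.05129626 -0.4705988 ]
along 0.09612089682061777 lat 0.006529179834974122
 -78. -76. -74. -70. -47. -43. -40. -34.  86.  89. 101. 105. 108. 112.
 169. 173. 177.]
top brass angles [-179. -179. -179. -179. -179. -179. -179.   -9.   -8.   -8.   -7.   -7.
   -6.   -6.   -6.   -6.   -4.   -4.   -4.   -4.   -3.   -3.   -3.   -3.
   -1.   -1.   -1.   -0.   -0.   -0.  151.  153.  154.  155.  171.  172.
  172.  173.  174.  175.  175.  175.  175.  176.  178.  178.  178.  178.
  178.  178.  178.]
Fx 23.1 Fy 6.4 torque about nut -0.00 (+ tightening)
```

Run:
```python
from h import *
z=np.load("last.npz");o=status.get_obs();t=o["position"][:2]
for n,k in(("side","p"),("top","q")):
    P=pts(n,red(z[k])>0,.075);P=P[np.hypot(*(P-t).T)<.16]
    if len(P)<10: print(n,len(P));continue
    d=np.hypot(*(P-t).T);e=P[d>np.percentile(d,90)].mean(0)
    print(n,len(P),"max dist",np.percentile(d,[90,97,100]),"end dir",np.degrees(np.arctan2(*(t-e)[::-1])),"rect",cv2.minAreaRect(P))
q=z["q"];p=z["p"]
a=cv2.resize(p[160:250,230:370,::-1],None,fx=4,fy=4,interpolation=cv2.INTER_CUBIC)
b=cv2.resize(q[135:235,255:335,::-1],None,fx=5,fy=5,interpolation=cv2.INTER_CUBIC)
im=np.zeros((500,960,3),np.uint8);im[:360,:560]=a;im[:,560:]=b
cv2.imwrite("pics/s7.png",cv2.resize(im,None,fx=.83,fy=.83))
```

```text
side 212 max dist [0.09438637 0.10174998 0.10499432] end dir -46.954263804349026 rect ((0.5060223937034607, 0.050234775990247726), (0.0231535155326128, 0.13380876183509827), 44.900909423828125)
top 0
```

Request:
{"fn": "arm_command", "kwargs": {"deltas": [-0.8,-0.004,0,0,0,-0.8,-0.004,0,0,0,-0.8,0,0,0,0]}}

```text
time: 23.68
position: [0.5144, 0.0323, 0.0697]
tool_rot: [0.931, -0.366, -0.002, 0.0]
ft_force: [-1.6, 0.6, -3.2]
grip_width: 0.0191
grip_force: 49.5
```

```bash
python3 look.py | grep -v side
```

```text
[0.5123968  0.03397816 0.06898029] -42.790424796067654 [-0.76885963 -0.77044829 -3.08942173] [ 0.20528617  0.07442972 -0.02451309]
along 0.11834550876515236 lat 0.0025670887941307225
 -104.   89.]
top brass angles [-179. -179. -179. -179. -179. -179.   -9.   -8.   -8.   -7.   -7.   -6.
   -6.   -6.   -6.   -4.   -4.   -4.   -4.   -3.   -3.   -3.   -3.   -1.
   -1.   -1.   -0.   -0.   -0.  172.  172.  173.  175.  175.  175.  175.
  176.  178.  178.  178.  178.  178.  178.]
Fx -0.0 Fy 1.1 torque about nut 0.10 (+ tightening)
```

Request:
{"fn": "arm_command", "kwargs": {"deltas": [-0.8,-0.015,0,0,0,-0.8,-0.025,0,0,0,-0.8,-0.01,0,-0.01,0,-0.8,0,0,-0.03,0,-0.8,0,0,-0.03,0,-0.8,0,0,-0.01,0,-0.8,0,0,0,0]}}

```text
time: 24.65
position: [0.4787, 0.0675, 0.1501]
tool_rot: [0.931, -0.364, 0.001, -0.0]
ft_force: [-0.8, 0.6, -3.3]
grip_width: 0.0191
grip_force: 49.5
```

```bash
python3 look.py
python3 - <<'E'
from h import *
z=np.load("last.npz");o=status.get_obs();t=o["position"]
P=pts("side",red(z["p"])>0,t[2]+.006);P=P[np.hypot(*(P-t[:2]).T)<.16];print(cv2.minAreaRect(P),cv2.PCACompute(P,mean=None))
E
```

```text
[0.47782883 0.06735102 0.14882823] -42.691177121270215 [-0.15912718  0.26273204 -2.34015403] [ 0.07214972  0.03205139 -0.002224  ]
along 0.16637735726062827 lat 0.0038630854950133953
side brass angles [-177. -176.  -43.  -43.  -40.  -37.  -34.  -11.   -9.   -9.   -8.   -7.
   -7.   -7.   -6.   -5.   -5.   -4.   -4.   -3.   -3.   -2.   -2.   -1.
    0.    1.    1.    2.    3.    4.    4.    5.    6.    8.    8.    9.
    9.   10.   10.   14.   14.   15.   15.   15.   21.   89.   98.  101.
  105.  108.  112.  115.  127.  155.  157.  161.  162.  162.  164.  165.
  166.  168.  169.  169.  170.  172.  172.  174.  175.  176.  177.  179.]
top brass angles [-179. -179. -179. -179. -179. -179. -179. -137. -134.   -9.   -8.   -8.
   -7.   -7.   -6.   -6.   -6.   -6.   -4.   -4.   -4.   -4.   -3.   -3.
   -3.   -3.   -1.   -1.   -1.   -0.   -0.   -0.  171.  171.  172.  172.
  173.  174.  174.  175.  175.  175.  175.  176.  178.  178.  178.  178.
  178.  178.  178.]
Fx -0.3 Fy -0.1 torque about nut -0.02 (+ tightening)
((0.4516304135322571, 0.09798835217952728), (0.025216814130544662, 0.13529884815216064), 45.511085510253906) (array([[0.44207674, 0.1066906 ]], dtype=float32), array([[-0.6841234 ,  0.72936636],
       [ 0.72936636,  0.6841234 ]], dtype=float32))
```

The nut stays at the stop with the spanner off. I carry the spanner to the mat.

Request:
{"fn": "arm_command", "kwargs": {"deltas": [-0.8,0.02,0.018,0,0,-0.8,0.0375,0.0338,0,0,-0.8,0.0375,0.0338,0,0,-0.8,0.0375,0.0338,0,0,-0.8,0.0375,0.0338,0,0,-0.8,0.0375,0.0338,0,0,-0.8,0.0375,0.0338,0,0,-0.8,0.02,0.018,0,0,-0.8,0.016,0.0142,0,0]}}

```text
time: 25.88
position: [0.5128, -0.3102, 0.1477]
tool_rot: [0.931, -0.365, -0.002, -0.001]
ft_force: [-0.1, 0.2, -2.8]
grip_width: 0.0189
grip_force: 49.5
```

Request:
{"fn": "arm_command", "kwargs": {"deltas": [-0.8,0,0,0,-0.14,-0.8,0,0,0,-0.16,-0.8,0,0,0,-0.16,-0.8,0,0,0.02,-0.16,-0.8,0,0,0.04,-0.14,-0.8,0,0,0.03,-0.1,-0.8,0,0,0.015,0,-0.8,0,0,0,0]}}

```text
time: 26.88
position: [0.513, -0.3085, 0.0432]
tool_rot: [0.998, 0.057, -0.001, -0.001]
ft_force: [0.1, 0.6, -2.5]
grip_width: 0.019
grip_force: 49.5
```

Run:
```python
from h import *
p,d=imaging.camera("side");o=status.get_obs();t=o["position"];r=o["tool_rot"];print(t,np.degrees(2*np.arctan2(r[1],r[0])),o["ft_force"])
C=cloud("side",d);near=(np.hypot(*(C[...,:2]-t[:2]).transpose(2,0,1))<.16)&(C[...,2]>.02)&(C[...,2]<.08)&(d>0)
for k,m in(("red",(red(p)>0)&near),("jaw",(mask(p,(0,0,110),(180,60,255))>0)&near&(C[...,0]>t[0]+.03))):
    P=C[m];print(k,len(P),P.mean(0).round(4),np.percentile(P[:,2],[5,50,95]).round(4),P.min(0).round(3),P.max(0).round(3))
P=pts("side",(red(p)>0)&near,t[2]+.006);print(cv2.minAreaRect(P))
```

```text
[ 0.51381545 -0.30922614  0.0443963 ] 6.526713246910312 [ 0.72245483 -0.66720177 -2.52942733]
red 140 [ 0.47   -0.3069  0.0492] [0.0432 0.0501 0.0526] [ 0.413 -0.327  0.041] [ 0.551 -0.294  0.054]
jaw 170 [ 0.5885 -0.2966  0.047 ] [0.0408 0.0479 0.0508] [ 0.553 -0.335  0.039] [ 0.634 -0.259  0.052]
((0.4809171259403229, -0.30334287881851196), (0.13851673901081085, 0.033426493406295776), 5.375103950500488)
```

Request:
{"fn": "arm_command", "kwargs": {"deltas": [-0.8,0,0,0.015,0,-0.8,0,0,0.012,0,-0.8,0,0,0.006,0,-0.8,0,0,0.002,0,-0.8,0,0,0,0]}}

```text
time: 27.55
position: [0.5138, -0.3094, 0.0095]
tool_rot: [0.998, 0.057, 0.0, 0.0]
ft_force: [-0.1, 0.8, -1.5]
grip_width: 0.0192
grip_force: 49.5
```

Request:
{"fn": "arm_command", "kwargs": {"deltas": [-0.8,0,0,0.001,0,-0.8,0,0,0,0]}}

```text
time: 27.8
position: [0.5138, -0.3095, 0.0088]
tool_rot: [0.998, 0.057, 0.0, 0.0]
ft_force: [-0.5, 0.6, -2.6]
grip_width: 0.0194
grip_force: 49.5
```

Request:
{"fn": "arm_command", "kwargs": {"deltas": [-0.8,0,0,0.001,0,-0.8,0,0,0,0]}}

```text
time: 28.05
position: [0.5138, -0.3095, 0.0077]
tool_rot: [0.998, 0.057, 0.0, 0.0]
ft_force: [0.8, 0.1, -1.8]
grip_width: 0.0192
grip_force: 49.5
```

Request:
{"fn": "arm_command", "kwargs": {"deltas": [-0.8,0,0,0.001,0,-0.8,0,0,0,0]}}

```text
time: 28.3
position: [0.5139, -0.3095, 0.0074]
tool_rot: [0.998, 0.057, 0.0, 0.0]
ft_force: [-2.4, 0.7, 5.3]
grip_width: 0.0192
grip_force: 49.5
```

Contact is made, so I release slowly and then lift.

Request:
{"fn": "arm_command", "kwargs": {"deltas": [-0.45,0,0,0,0,-0.3,0,0,0,0,0,0,0,0,0,0.5,0,0,0,0,1,0,0,0,0,1,0,0,0,0,1,0,0,0,0,1,0,0,-0.02,0,1,0,0,-0.04,0,1,0,0,-0.05,0,1,0,0,-0.05,0,1,0,0,0,0], "newtons": 5}}

```text
time: 29.8
position: [0.5164, -0.3115, 0.1728]
tool_rot: [0.998, 0.057, 0.004, 0.004]
ft_force: [-0.5, 0.0, -0.0]
grip_width: 0.0871
grip_force: 0.0
```

Request:
{"fn": "arm_command", "kwargs": {"deltas": [1,-0.02,0.05,0,0,1,-0.02,0.05,0,0,1,-0.02,0.05,0,0,1,-0.02,0.05,0,0,1,-0.01,0.03,0,0,1,0,0,0,0]}}

```text
time: 30.55
position: [0.449, -0.5504, 0.1659]
tool_rot: [0.998, 0.056, -0.0, 0.0]
ft_force: [-0.1, -0.4, -0.2]
grip_width: 0.087
grip_force: 0.0
```

```bash
python3 look.py
python3 - <<'E'
from h import *
z=np.load("last.npz");p,q=z["p"],z["q"]
a=q[85:255,165:415,::-1];cv2.imwrite("pics/s8.png",cv2.resize(a,None,fx=3.1,fy=3.1,interpolation=cv2.INTER_CUBIC))
P=pts("top",roi(red(q),355,405,150,255),.014);print(len(P),cv2.minAreaRect(P) if len(P)>5 else 0)
C=cloud("top",imaging.camera("top")[1]);m=roi(red(q),355,405,150,255);print(np.median(C[m][:,2]))
q0=np.load("top0.npz")["p"];df=np.abs(q.astype(int)-q0).max(2)
for n,b in dict(bowl=(195,240,100,145),cup=(258,284,108,132),mug=(318,352,95,138),dom=(172,200,168,232)).items():print(n,roi(df>60,*b).sum())
E
```

```text
[ 0.45013619 -0.54697958  0.16580658] 6.551155214278915 [ 0.13579044 -0.64373092 -0.55564354] [0.00627232 0.02122158 0.05171709]
along 0.20329606018695742 lat -0.4786106234651779
side brass angles [-179. -178. -177. -176. -175. -174.  -85.  -81.  -80.  -78.  -76.  -48.
  -46.  -45.  -43.  -43.  -40.  -37.  -34.  -11.  -10.   -9.   -9.   -8.
   -7.   -7.   -7.   -6.   -5.   -5.   -4.   -4.   -3.   -3.   -2.   -2.
   -1.    0.    1.    1.    2.    3.    4.    4.    5.    6.    8.    8.
    9.    9.   10.   10.   14.   14.   15.   15.   15.   21.   89.   98.
  101.  105.  108.  112.  115.  152.  155.  157.  161.  161.  162.  162.
  164.  165.  165.  166.  168.  169.  169.  170.  172.  172.  173.  174.
  175.  176.  176.  177.  177.  179.  180.]
top brass angles [-179. -179. -179. -179. -179. -179. -179.   -9.   -8.   -8.   -7.   -7.
   -6.   -6.   -6.   -6.   -4.   -4.   -4.   -4.   -3.   -3.   -3.   -3.
   -1.   -1.   -1.   -0.   -0.   -0.  171.  171.  172.  172.  174.  174.
  175.  175.  175.  175.  178.  178.  178.  178.  178.  178.  178.]
Fx 0.1 Fy 0.7 torque about nut 0.21 (+ tightening)
99 ((0.527945339679718, -0.3073856830596924), (0.021648447960615158, 0.047035686671733856), 88.57437133789062)
0.012979095889276603
bowl 0
cup 0
mug 0
dom 0
```

View pics/s8.png

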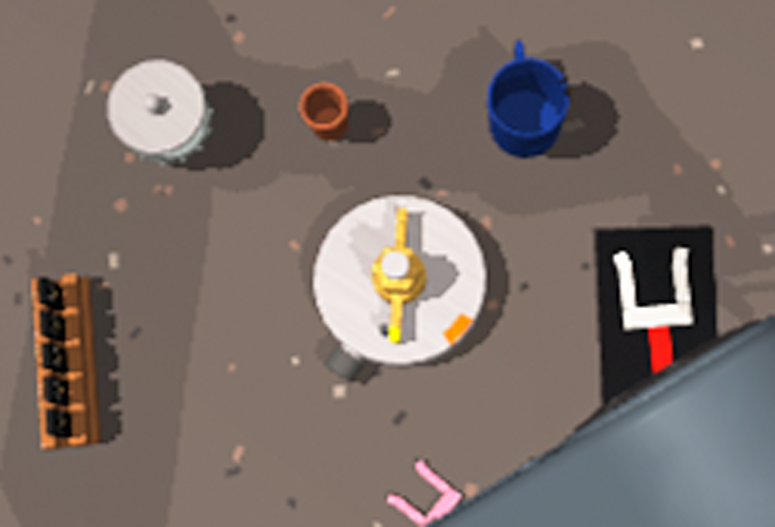

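The yellow tip at (395,333) is up against the pin at (384,330). The spanner lies flat on the mat at (655,310), and the dominoes, bowl, mug and cup have not moved.

```bash
python3 -c "
from rig import order;print(order.hand_in())"
```

```text
the job is handed in; nothing more can be done
None
```

I turned the nut by hand into the orange band and tightened it with the spanner to the stop pin. The spanner is back flat on the mat, nothing else moved, and the job is handed in at about 31 s. While freeing the spanner I once dragged the nut back about 5°, then re-tightened it to the pin with the spanner.

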